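# Close the board test fixture

## Robot

A 6-joint arm with a two-finger parallel gripper is mounted at the origin on the work surface. World frame = base frame: x ahead of the robot, y to its left, z up, the work surface at z = 0. Lengths are in m, angles in rad, forces in N, time in s.
With the tool pointing down it reaches from about 0.3 to 0.775 m from the base axis. Payload 14.6 kg.
Tool frame: the origin (TCP) lies between the finger pads; the fingertips stand 14 mm ahead of it and the grasp point (between the pads) lies 5 mm behind it (env.tip_reach is the distance from the TCP to the fingertips, in m); z points along the fingers, y is the direction in which the jaws open and shut (so a half turn about z gives the same grasp; the last joint's range is limited). The gripper opens to 85 mm and grips with 20 to 120 N. Pads are 22 mm wide; open, the fingers measure 114 mm over their backs; the gripper's body (76 mm by 85 mm) begins 54 mm behind the grasp point. The pads swing forward as they close: fully open they stand 13 mm farther back than shut.
Start: joints at [-1.34, 0.3, 1.521, -0, 1.321, -0.067], TCP at [0.161, -0.526, 0.245] pointing down, gripper open.
Joint ranges: [-3.03, 3.03], [-0.79, 2.21], [0.23, 2.52], [-1.04, 4.18], [0, 3.07], [-2.55, 2.55]. Speed limits (rad/s): [2.22, 2.22, 2.57, 3.14, 3.14, 3.14].

## Interface

Orientations are given as a unit quaternion [x, y, z, w].
In Python, from plant import env gives the robot as it stands.
- The arm moves only by the tool drive_tool, never from a script. Its arguments are lists of equal length, an entry for each row: "slide": the shift along the world's x, y, z in units of 30 mm (1.0 is 30 mm), a list of three; "turn": the turn, a rotation vector about the world's x, y, z in units of 6 degrees (1.0 is 6 degrees), a list of three; "jaw": the opening, from 0 (shut) to 1 (fully open). In form: {"slide": [[dx, dy, dz], ...], "turn": [[wx, wy, wz], ...], "jaw": [jaw, ...]}. A call has 1 to 10 rows; each row shifts and turns the commanded pose from where the row before left it; what a row does not reach is not made up. A row lasts 1/12 s, in which the tool goes at most 41.7 mm and 7.16 degrees, less where a joint would pass 70% of its speed; a pose out of reach is approached as far as the arm can. A call is refused whole if a number of a shift passes 1 or a number of a turn 1, either way. A call with a gripper value outside its range is refused whole. The fingers move at their own pace and stop on an object; "newtons" is the grip in N (left out, the last holds). Time passes only in rows, so rows that do not move let the fingers close. It gives the time, the measured TCP pose, the force and the opening at its end, in the units of the state.
- env.get_state(): the state, without advancing time (a new reading comes with each control period).
- env.snapshot(name): name is "scene" or "top"; returns the picture (420x560x3 uint8, blue, green, red); there is no depth.
- env.camera_model(name): a dict with "fx", "fy", "cx", "cy" (pixels), "dist" ([k1, k2, p1, p2, k3] as OpenCV has them; the pictures are not rectified), "R" (3x3) and "t" (3): a world point X has camera coordinates R X + t. Camera axes: x right, y down, z forward; pixel columns grow to the right and rows downward; lengths in m; the calibration is good to about 2 mm. A picture is of the moment at which its call begins. camera_model takes no time and is no camera call.
- env.finish_job(): hands the job in, once; it reports no verdict.
Trained networks look in the newest picture that a camera, given by its name, has taken for a name from the list of things; names that differ only in an ending like _2 or _b are one class to them, and where a whole thing is asked for, a point or a joint stands for the part that bears it (a point fixed in the world has none). Each returns a list of dicts, best first, with "score" (0 to 1); they miss things now and then, are a little off and sometimes report something else, mostly with a low value. They report only what shows in the picture. A call takes as long as a camera call. They do not tell look-alikes from the thing itself.
- env.recognise(label, camera): "pixel" ([row, column] in pixels, amid what is visible of it).
The state is a dict: "clock": time; "q": joint angles; "qd": joint speeds; "joint_efforts": joint torques, N m; "tcp_pos": TCP position; "orientation": TCP orientation; "force": force on the tool from outside, world axes, zero at the start; "wrist_torque": the same for the moment, N m; "finger_gap": finger opening in m.
Only numpy, scipy, OpenCV 4.12 (cv2) and the standard library are available. Lean on these libraries where they do the work, as an engineer would, in place of code of your own. Each camera call takes 0.05 s, during which the arm holds its last target.

## Task

Close the test fixture on the circuit board: press the red thumb pad of the ratchet pawl down until the pawl snaps free and stays free, then push the press arm down by its black grip, steadily and without slamming or forcing it, until it is fully down. Just press and push with the fingertips and finish clear of everything; nothing is to be picked up, and the board and the other things on the bench stay where they are.

Things in the scene. Friction and masses are not known exactly. Their poses are not given: they have to be found in the camera images.
- fixture: Bench test fixture for circuit boards, fixed to the table: aluminium case 260 mm (its x) by 240 mm (its y), top face 60 mm above the table. Origin under its centre; its front (-x of its frame) faces the robot more or less. The board sits in a nest on top, left of the middle. A blue press arm is hinged at the rear; a toothed ratchet wheel of 82 mm diameter turns with the arm at the right rear (y = -85 mm) and a brass pawl with a red thumb pad drops into its teeth from above.
- press_arm (a joint): angle of the press arm above level, rad: 0 = fully down on its stop (arm level, pushers on the board), about 0.6 to 0.94 at the start, 1.08 = top stop. The pawl lets the arm go up but blocks it on the way down at every tooth (teeth 0.26 rad apart). With the pawl free, the stiff hinge needs about 3 to 8 N pushed down on the handle, and the bottom stop has a rubber bumper that gives a millimetre or so, and the arm stays wherever it is left.
- handle (a point): centre of the arm's black crosswise hand grip (round bar 24 mm in diameter, 84 mm long, lying along the fixture's y) at the free end of the blue arm. 210 mm from the hinge line; it swings down and towards the fixture's front.
- press_hinge (a point): point on the arm's hinge line (which lies along the fixture's y), in the arm's middle plane, 115 mm above the table. The grip's centre is 210 mm from here: at arm angle a it lies 210 cos(a) mm towards the fixture's front (-x) and 210 sin(a) mm up.
- pawl (a joint): angle of the pawl, rad: 0 to 0.115 = its nose lies in or on the teeth (engaged); 0.35 = tipped fully clear on its stop. An over-centre spring flips it at 0.175: pressed past that, it snaps to 0.35 and stays free by itself; let go earlier, it springs back into the teeth. Its pad needs about 3 N.
- pawl_pad (a point): centre of the top face of the pawl's red thumb pad (32 mm along the fixture's x, 28 mm wide, about level), some 162 mm above the table, 100 mm or more clear of the table top below, to the right of the arm. The pad is 48 mm in front of the pawl's pin; pressing it down tips the nose up out of the teeth: over centre about 8 mm down, against the stop about 16 mm down.
- dut_board: the green circuit board under test, 120 x 100 x 3 mm, lying loose in the nest between white rails; origin under its centre, 64 mm above the table. Leave it seated.
- screwdriver: loose orange-handled screwdriver 190 mm long, lying beside the fixture's left side; origin at its middle, on the table. A bystander: leave it.
- connector: loose round metal plug shell, 38 mm across and 40 mm tall, standing beside the fixture's right side; origin under its centre. A bystander: leave it.
- tape_roll: loose roll of pink marking tape, 72 mm across, 24 mm tall, lying flat to the right of the fixture; origin under its centre. A bystander: leave it.
- cleaner: loose white bottle with a blue cap, 56 mm across, 140 mm tall, at the robot's right; origin under its centre. A bystander: leave it.
- multimeter: loose grey hand-held meter 150 x 78 x 34 mm, lying at the robot's left; origin under its centre. A bystander: leave it.
- spare_board: loose small green circuit board 80 x 60 mm, lying flat at front right; origin under its centre. A bystander: leave it.
- wrench: loose steel wrench 150 mm long, lying at front left; origin at its middle, on the table. A bystander: leave it.
Not all that is in view belongs to the job. What is shaped like the dut_board but blue or purple is not meant.

How it is judged:
On the way, in this order (a step that is already met when the one before it is completed fails the run):
1. the pawl has snapped free while the arm is still up (value of joint pawl above 0.28 rad and value of joint press_arm above 0.25 rad), for 0.2 s.
2. the arm is fully down (value of joint press_arm below 0.04 rad), for 0.2 s.
At the end, for the whole second after the job is handed in: the press arm is down to within 0.04 rad (8 mm at the grip) and at rest, the pawl is still tipped free (above 0.28 rad), the board lies flat in its nest (within 4 mm of its height) (value of joint press_arm below 0.04 rad and value of joint pawl above 0.28 rad and velocity of joint press_arm between -0.05 and 0.05 rad/s and z of dut_board in the frame of fixture between 0.06 and 0.068 m); the robot touches nothing.
It fails at once if the circuit board in the nest is shifted or lifted more than 10 mm (distance of dut_board from where it was at the start of the episode above 0.01 m).
It fails at once if the arm is lifted higher up its ratchet (above 1.02 rad) instead of pushed down (value of joint press_arm above 1.02 rad).
It fails at once if the arm is slammed (faster than 2.5 rad/s) (velocity of joint press_arm below -2.5 rad/s).
It fails at once if the arm or the pawl is forced with more than 80 N (contact force between the fingers and press_arm above 80 N or contact force between the fingers and pawl above 80 N).
It fails at once if a bystander is lifted or moved more than 20 mm (distance of any of screwdriver, connector, tape_roll, cleaner, multimeter, spare_board, wrench from where it was at the start of the episode above 0.02 m).
It also fails if it takes over 38 s, if anything falls off the work surface, if the arm or the gripper's body presses on something with over 40 N, if the wrist force passes 120 N, or if a joint passes its speed limit or range.

## Working session

There is one attempt and no reset: what is moved stays moved. The work goes in short steps, Python scripts to look and compute and a tool call to move; the robot and the scene stay as the last step left them, time stands still between calls to the robot, and variables do not carry over. Pictures are saved under pics/ and viewed, and the job is handed in when it is done.

Besides the shell and the picture viewer there is one more tool, called after "Emit:" in YAML: its name, and indented under it one key for each argument. drive_tool: Moves the arm, as the interface text tells. Its arguments: {"type":"object","properties":{"slide":{"type":"array"},"turn":{"type":"array"},"jaw":{"type":"array"},"newtons":{"type":"number"}},"required":["slide","turn","jaw"]}

```bash
mkdir -p pics; ls
cat > h.py <<'E'
import numpy as np, cv2
from plant import env
def P(cam,X):
    m=env.camera_model(cam);K=np.array([[m['fx'],0,m['cx']],[0,m['fy'],m['cy']],[0,0,1]])
    r,_=cv2.Rodrigues(np.array(m['R']));p,_=cv2.projectPoints(np.array(X,float).reshape(-1,3),r,np.array(m['t'],float),K,np.array(m['dist'],float));return p[:,0,:]
def ray(cam,u,v):
    m=env.camera_model(cam);K=np.array([[m['fx'],0,m['cx']],[0,m['fy'],m['cy']],[0,0,1]])
    n=cv2.undistortPoints(np.array([[[u,v]]],float),K,np.array(m['dist'],float))[0,0]
    R=np.array(m['R']);t=np.array(m['t']);d=R.T@np.array([n[0],n[1],1]);return -R.T@t,d/np.linalg.norm(d)
def atz(cam,u,v,z):
    c,d=ray(cam,u,v);return c+d*(z-c[2])/d[2]
def tri(a,b):
    A=0;B=0
    L=[ray(*a),ray(*b)]
    for c,d in L:
        M=np.eye(3)-np.outer(d,d);A=A+M;B=B+M@c
    X=np.linalg.solve(A,B);return X,[np.linalg.norm((np.eye(3)-np.outer(d,d))@(X-c)) for c,d in L]
E
python3 - <<'E'
from h import *
for c in("scene","top"):
    cv2.imwrite(f"pics/{c}0.png",env.snapshot(c))
    m=env.camera_model(c);print(c,-np.array(m['R']).T@np.array(m['t']),m['fx'])
    for l in("pawl_pad","handle","press_hinge","fixture","dut_board"):
        print(l,[(np.round(r['pixel']),round(r['score'],2)) for r in env.recognise(l,c)[:3]])
print(env.get_state())
E
```

```text
pics
scene [1.61556265 0.21346541 0.86255312] 484.7329713145104
pawl_pad [(array([206., 248.]), 0.62)]
handle [(array([199., 289.]), 0.77), (array([200., 126.]), 0.62)]
press_hinge [(array([196., 291.]), 0.78)]
fixture [(array([234., 283.]), 0.88)]
dut_board [(array([226., 304.]), 0.94), (array([208., 227.]), 0.73), (array([210., 345.]), 0.59)]
top [ 0.3671529  -0.01353171  1.41201946] 476.00749654862767
pawl_pad [(array([189., 291.]), 0.54)]
handle [(array([183., 251.]), 0.66), (array([192., 267.]), 0.33)]
press_hinge [(array([186., 254.]), 0.75)]
fixture [(array([194., 266.]), 0.69)]
dut_board [(array([259., 339.]), 0.71), (array([213., 249.]), 0.69), (array([287., 211.]), 0.66)]
{'clock': 0.6, 'q': array([-1.33958217e+00,  2.99920609e-01,  1.52101459e+00, -6.12237086e-06,
        1.32074122e+00, -6.66102878e-02]), 'qd': array([ 0.0018202 ,  0.00046051,  0.0005212 ,  0.00165188, -0.00196809,
       -0.00092923]), 'joint_efforts': array([ 5.77307837e-04, -5.43165636e+01, -3.61893225e+01, -1.24964649e-05,
        6.45373530e-04,  6.13029030e-06]), 'tcp_pos': array([ 0.16137755, -0.52576681,  0.2452631 ]), 'orientation': array([ 9.88932935e-01,  1.48363231e-01, -6.39901516e-06, -4.14967442e-05]), 'force': array([ 0.20720651, -0.31946699, -0.54788738]), 'wrist_torque': array([-0.03847709, -0.0088431 ,  0.00458211]), 'finger_gap': 0.08551013771928151}
```

View pics/scene0.png

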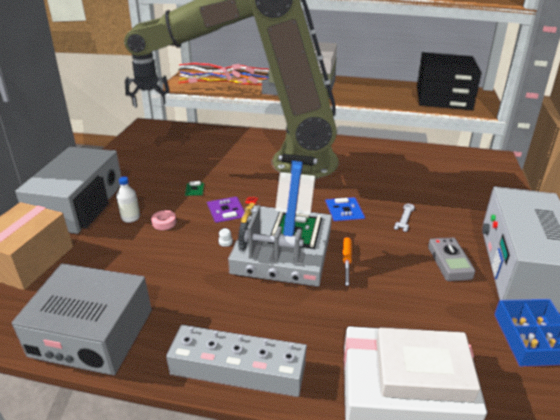

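View pics/top0.png

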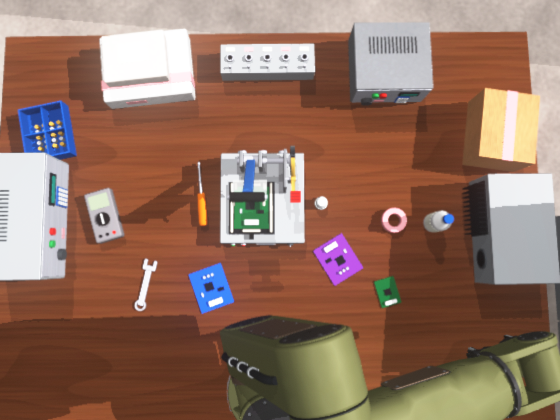

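Run:
```python
import cv2
a=cv2.imread("pics/scene0.png")[150:290,200:370];b=cv2.imread("pics/top0.png")[130:270,190:360]
cv2.imwrite("pics/c1.png",cv2.resize(a,None,fx=4.5,fy=4.2,interpolation=2))
cv2.imwrite("pics/c2.png",cv2.resize(b,None,fx=4,fy=4,interpolation=2))
cv2.imwrite("pics/c1.png",cv2.resize(a,None,fx=4,fy=4,interpolation=2))
```

```text
(no output)
```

View pics/c1.png

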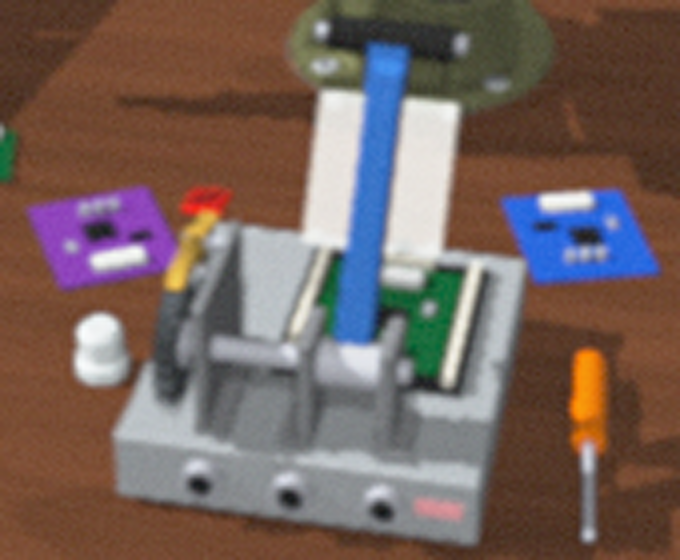

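View pics/c2.png

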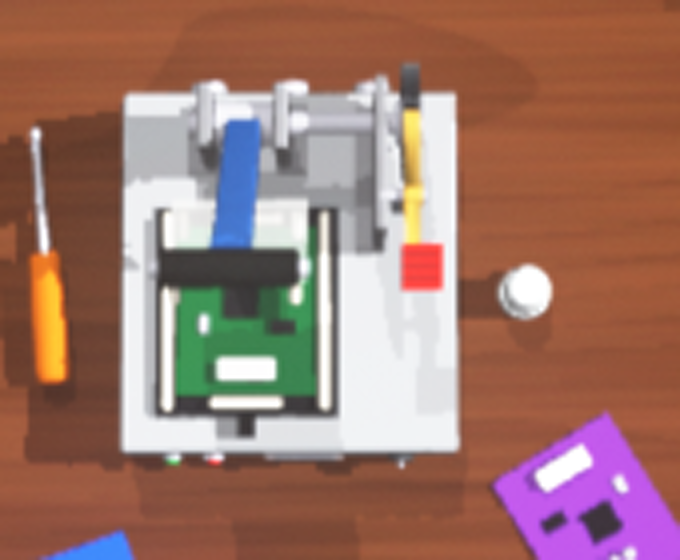

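The crops show the red pad at scene (col 251.5, row 200) and top (295.5, 197). The black grip is at scene (298, 160) and top (248, 197). There's only one red pad and one black crossbar. The blue and purple boards, the plug and the multimeter are not wanted, and the detector's second "handle" hit at scene (126, 200) is the bottle.

Run:
```python
from h import *
print("pad",tri(("scene",251.5,200.2),("top",295.3,196.6)))
print("handle",tri(("scene",297.7,159.7),("top",247.7,196.6)))
print("handle L/R",tri(("scene",281,157.5),("top",265.2,196.5)),tri(("scene",315,161),("top",229.5,196.9)))
print("top face FL FR BR BL")
c=[atz("top",u,v,.06) for u,v in((220.6,242.8),(304.6,242.4),(304.2,153.4),(221.2,153.4))]
print(np.round(c,4), np.mean(c,0))
print([np.linalg.norm(c[i]-c[(i+1)%4]) for i in range(4)])
print("plug",atz("top",321.5,202.5,.03))
```

```text
pad (array([ 0.53988477, -0.07133746,  0.15404485]), [np.float64(0.0004883721195391187), np.float64(0.0004883721195390838)])
handle (array([0.52367525, 0.04916716, 0.2824001 ]), [np.float64(0.0010679132648044125), np.float64(0.0010679132648044366)])
handle L/R (array([0.5232823 , 0.00639011, 0.28398637]), [np.float64(0.0002014926391442788), np.float64(0.0002014926391442215)]) (array([0.52335957, 0.09320087, 0.2832248 ]), [np.float64(0.0016180914129152633), np.float64(0.0016180914129152399)])
top face FL FR BR BL
[[ 0.4236  0.138   0.06  ]
 [ 0.4215 -0.1002  0.06  ]
 [ 0.6789 -0.1043  0.06  ]
 [ 0.6819  0.1361  0.06  ]] [0.55147642 0.01739882 0.06      ]
[np.float64(0.23814899140726756), np.float64(0.25748592780430263), np.float64(0.2404083352758387), np.float64(0.258380020053385)]
plug [ 0.53860539 -0.15398477  0.03      ]
```

Emit:
drive_tool:
  slide:
    - [0.78,0.94,0]
    - [0.78,0.94,0]
    - [0.78,0.94,0]
    - [0.78,0.94,0]
    - [0.78,0.94,0]
    - [0.78,0.94,0]
    - [0.78,0.94,0]
    - [0.78,0.94,0]
    - [0.78,0.94,0]
    - [0.78,0.94,0]
  turn:
    - [0,0,-0.28]
    - [0,0,-0.28]
    - [0,0,-0.28]
    - [0,0,-0.28]
    - [0,0,-0.28]
    - [0,0,-0.28]
    - [0,0,-0.28]
    - [0,0,-0.28]
    - [0,0,-0.28]
    - [0,0,-0.28]
  jaw: [0,0,0,0,0,0,0,0,0,0]

```text
clock: 1.43
tcp_pos: [0.3962, -0.2422, 0.2455]
orientation: [1.0, 0.002, 0.0, 0.0]
force: [1.4, -1.3, 0.8]
finger_gap: 0.0001
```

Run:
```python
from h import *
s=env.get_state();print(s['clock'],s['tcp_pos'],s['orientation'],s['finger_gap'],env.tip_reach,s['q'])
```

```text
1.4333 [ 0.39622548 -0.24218731  0.24553909] [9.99998788e-01 1.52967125e-03 2.37327290e-04 1.65851053e-04] 0.00011146128211715067 0.014 [-6.27542406e-01  1.07391729e-01  1.75211358e+00  1.15589055e-05
  1.28150838e+00  9.40191283e-01]
```

Emit:
drive_tool:
  slide:
    - [0.78,0.94,0]
    - [0.78,0.94,0]
    - [0.78,0.94,0]
    - [0.78,0.94,0]
    - [0.78,0.94,0]
    - [0.78,0.94,0]
    - [0,0,-0.7]
    - [0,0,-0.7]
    - [0,0,0]
  turn:
    - [0,0,0]
    - [0,0,0]
    - [0,0,0]
    - [0,0,0]
    - [0,0,0]
    - [0,0,0]
    - [0,0,0]
    - [0,0,0]
    - [0,0,0]
  jaw: [0,0,0,0,0,0,0,0,0]

```text
clock: 2.18
tcp_pos: [0.5346, -0.0737, 0.1995]
orientation: [1.0, 0.003, -0.003, -0.001]
force: [-0.7, 0.8, -0.4]
finger_gap: -0.0002
```

Run:
```python
from h import *
s=env.get_state();print(s['clock'],s['tcp_pos'],s['force'])
a=env.snapshot("scene");b=env.snapshot("top")
t=s['tcp_pos']-[0,0,.014];print(P("scene",t),P("top",t))
cv2.imwrite("pics/d.png",np.hstack([cv2.resize(a[110:260,190:340],(400,400),interpolation=2),cv2.resize(b[130:270,200:340],(400,400),interpolation=2)]))
```

```text
2.1833 [ 0.53456726 -0.07371912  0.19952532] [-0.72588146  0.80901216 -0.36118578]
[[250.63061224 189.19020299]] [[296.59984337 197.00211311]]
```

View pics/d.png

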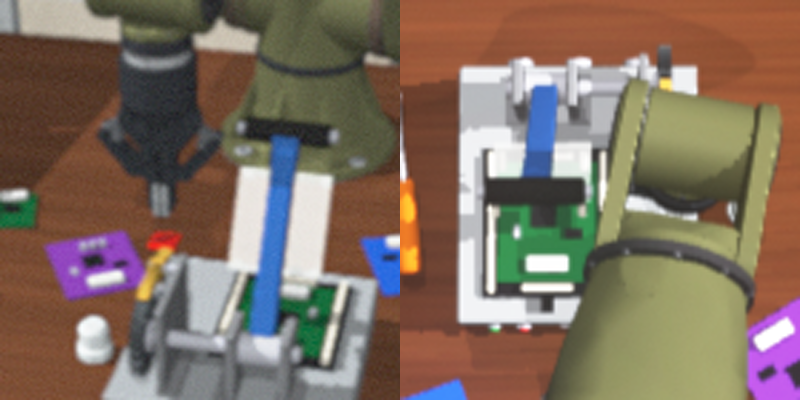

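The left crop shows the shut fingertips just above the red pad, and the wrist is clear of the grip. Next I press down in small steps.

Emit:
drive_tool:
  slide:
    - [0.05,0,-0.3]
    - [0,0,-0.3]
    - [0,0,-0.2]
    - [0,0,-0.1]
    - [0,0,0]
  turn:
    - [0,0,0]
    - [0,0,0]
    - [0,0,0]
    - [0,0,0]
    - [0,0,0]
  jaw: [0,0,0,0,0]

```text
clock: 2.7
tcp_pos: [0.537, -0.0747, 0.1756]
orientation: [1.0, 0.002, -0.001, -0.0]
force: [-0.2, 0.2, 0.7]
finger_gap: -0.0001
```

Emit:
drive_tool:
  slide:
    - [0,0,-0.1]
    - [0,0,-0.1]
    - [0,0,0]
  turn:
    - [0,0,0]
    - [0,0,0]
    - [0,0,0]
  jaw: [0,0,0]

```text
clock: 2.95
tcp_pos: [0.5372, -0.0746, 0.1699]
orientation: [1.0, 0.002, -0.0, -0.0]
force: [0.7, -0.2, -0.6]
finger_gap: 0.0
```

Emit:
drive_tool:
  slide:
    - [0,0,-0.1]
    - [0,0,-0.1]
    - [0,0,0]
  turn:
    - [0,0,0]
    - [0,0,0]
    - [0,0,0]
  jaw: [0,0,0]

```text
clock: 3.2
tcp_pos: [0.537, -0.0745, 0.1636]
orientation: [1.0, 0.002, -0.0, -0.0]
force: [-0.2, 0.0, 0.2]
finger_gap: -0.0006
```

Emit:
drive_tool:
  slide:
    - [0,0,-0.1]
    - [0,0,-0.1]
    - [0,0,0]
  turn:
    - [0,0,0]
    - [0,0,0]
    - [0,0,0]
  jaw: [0,0,0]

```text
clock: 3.45
tcp_pos: [0.5378, -0.0747, 0.1599]
orientation: [1.0, 0.002, 0.001, 0.0]
force: [-7.7, 1.1, 16.9]
finger_gap: 0.0001
```

Run:
```python
from h import *
a=env.snapshot("scene")
cv2.imwrite("pics/e.png",cv2.resize(a[150:270,220:340],(600,600),interpolation=2))
```

```text
(no output)
```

View pics/e.png

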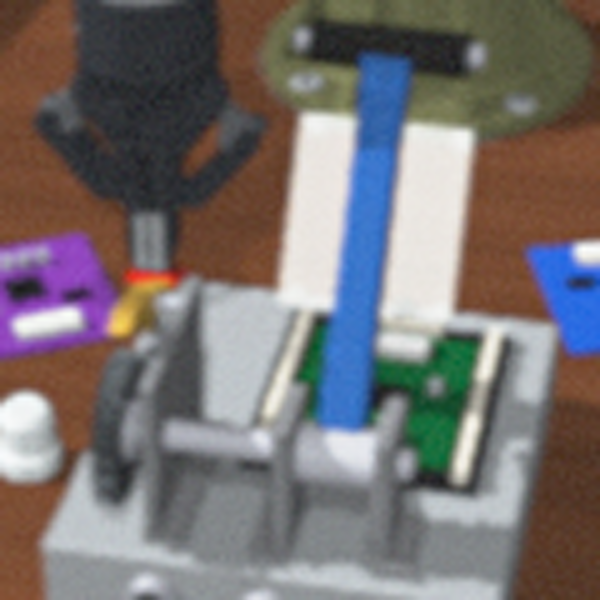

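Contact is 17 N with the tip at z ≈ 146 mm. That is about 16 mm below the pad's start height, so it is on the stop, and the pawl nose has lifted off the wheel. I'll lift off and check that it stays free.

Emit:
drive_tool:
  slide:
    - [0,0,0.3]
    - [0,0,0.6]
    - [0,0,1]
    - [0,-0.5,1]
    - [0,-0.5,0.5]
    - [0,0,0]
  turn:
    - [0,0,0]
    - [0,0,0]
    - [0,0,0]
    - [0,0,0]
    - [0,0,0]
    - [0,0,0]
  jaw: [0,0,0,0,0,0]

```text
clock: 4.0
tcp_pos: [0.5382, -0.1065, 0.2641]
orientation: [1.0, 0.002, 0.003, 0.001]
force: [0.5, -0.0, -0.4]
finger_gap: 0.0001
```

Run:
```python
from h import *
a=env.snapshot("scene")
cv2.imwrite("pics/f.png",cv2.resize(a[150:270,220:340],(600,600),interpolation=2))
```

```text
(no output)
```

View pics/f.png

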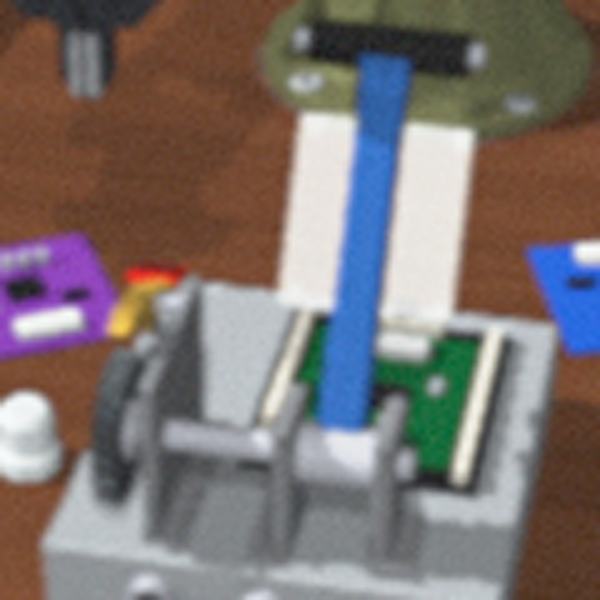

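The pawl is still tipped free after release. The pad sits low at crop (155, 275) and the nose is off the teeth. Now I go up and over the grip.

Emit:
drive_tool:
  slide:
    - [0,0,1]
    - [0,0,1]
    - [0,0,1]
    - [-0.05,0.8,0.2]
    - [-0.05,1,0]
    - [-0.05,1,0]
    - [-0.05,1,0]
    - [-0.05,1,0]
    - [0,0.35,0]
    - [0,0,0]
  turn:
    - [0,0,0]
    - [0,0,0]
    - [0,0,0]
    - [0,0,0]
    - [0,0,0]
    - [0,0,0]
    - [0,0,0]
    - [0,0,0]
    - [0,0,0]
    - [0,0,0]
  jaw: [0,0,0,0,0,0,0,0,0,0]

```text
clock: 4.88
tcp_pos: [0.5295, 0.0523, 0.3551]
orientation: [1.0, 0.004, -0.001, -0.0]
force: [0.4, -0.6, -0.8]
finger_gap: 0.0003
```

Emit:
drive_tool:
  slide:
    - [0,0,-0.5]
    - [0,0,-0.4]
    - [0,0,-0.1]
    - [0,0,0]
  turn:
    - [0,0,0]
    - [0,0,0]
    - [0,0,0]
    - [0,0,0]
  jaw: [0,0,0,0]

```text
clock: 5.22
tcp_pos: [0.5296, 0.0493, 0.325]
orientation: [1.0, 0.002, -0.001, 0.0]
force: [0.1, -0.6, 0.4]
finger_gap: 0.0001
```

Run:
```python
from h import *
a=env.snapshot("scene")
cv2.imwrite("pics/g.png",cv2.resize(a[100:240,230:370],(600,600),interpolation=2))
```

```text
(no output)
```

View pics/g.png

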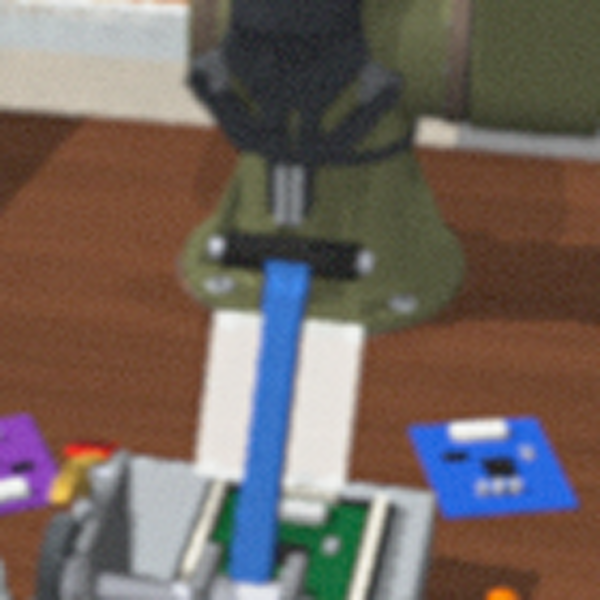

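The fingertips at crop (290, 220) are centred over the grip at (290, 255). Down to contact.

Emit:
drive_tool:
  slide:
    - [0,0,-0.2]
    - [0,0,-0.15]
    - [0,0,-0.1]
    - [0,0,0]
  turn:
    - [0,0,0]
    - [0,0,0]
    - [0,0,0]
    - [0,0,0]
  jaw: [0,0,0,0]

```text
clock: 5.6
tcp_pos: [0.5296, 0.0498, 0.3121]
orientation: [1.0, 0.002, -0.0, 0.0]
force: [-0.6, 0.2, 0.6]
finger_gap: -0.0003
```

Emit:
drive_tool:
  slide:
    - [-0.05,0,-0.1]
    - [-0.07,0,-0.1]
    - [0,0,0]
  turn:
    - [0,0,0]
    - [0,0,0]
    - [0,0,0]
  jaw: [0,0,0]

```text
clock: 5.85
tcp_pos: [0.5256, 0.05, 0.3078]
orientation: [1.0, 0.002, 0.0, 0.0]
force: [-3.8, 0.0, 6.9]
finger_gap: -0.0
```

Run:
```python
import numpy as np
a=np.linspace(.92,0.04,19)
x=-.21*np.cos(a)+.014*a; z=.21*np.sin(a)
print(np.round(np.c_[a[1:],np.diff(x)/.03,np.diff(z)/.03,.115+.026+z[1:]],3))
```

```text
[[ 0.871 -0.29  -0.214  0.302]
 [ 0.822 -0.279 -0.227  0.295]
 [ 0.773 -0.268 -0.239  0.288]
 [ 0.724 -0.256 -0.251  0.28 ]
 [ 0.676 -0.243 -0.262  0.272]
 [ 0.627 -0.23  -0.272  0.264]
 [ 0.578 -0.217 -0.282  0.256]
 [ 0.529 -0.203 -0.291  0.247]
 [ 0.48  -0.188 -0.3    0.238]
 [ 0.431 -0.173 -0.307  0.229]
 [ 0.382 -0.158 -0.314  0.219]
 [ 0.333 -0.143 -0.321  0.21 ]
 [ 0.284 -0.127 -0.326  0.2  ]
 [ 0.236 -0.111 -0.331  0.19 ]
 [ 0.187 -0.095 -0.335  0.18 ]
 [ 0.138 -0.078 -0.338  0.17 ]
 [ 0.089 -0.062 -0.34   0.16 ]
 [ 0.04  -0.045 -0.341  0.149]]
```

Emit:
drive_tool:
  slide:
    - [-0.29,0,-0.21]
    - [-0.28,0,-0.23]
    - [-0.27,0,-0.24]
    - [-0.25,0,-0.25]
    - [-0.24,0,-0.26]
    - [-0.23,0,-0.27]
  turn:
    - [0,0,0]
    - [0,0,0]
    - [0,0,0]
    - [0,0,0]
    - [0,0,0]
    - [0,0,0]
  jaw: [0,0,0,0,0,0]

```text
clock: 6.35
tcp_pos: [0.479, 0.0503, 0.2635]
orientation: [1.0, 0.002, 0.001, -0.0]
force: [-1.0, 2.9, 5.8]
finger_gap: 0.0002
```

Run:
```python
from h import *
a=env.snapshot("scene")
cv2.imwrite("pics/i.png",cv2.resize(a[120:260,220:360],(600,600),interpolation=2))
```

```text
(no output)
```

View pics/i.png

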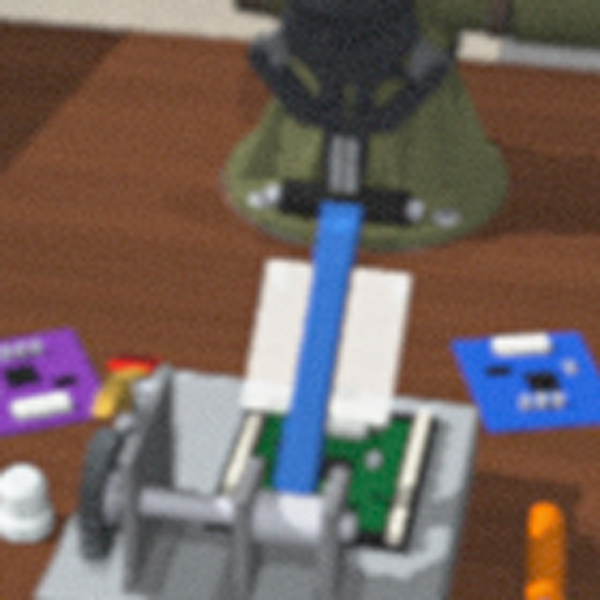

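The arm is coming down as planned at about 6 N, with the tips still on the grip at crop (345, 195). Continuing.

Emit:
drive_tool:
  slide:
    - [-0.2,0,-0.28]
    - [-0.18,0,-0.29]
    - [-0.17,0,-0.3]
    - [-0.16,0,-0.31]
    - [-0.14,0,-0.31]
    - [-0.13,0,-0.32]
    - [-0.11,0,-0.33]
  turn:
    - [0,0,0]
    - [0,0,0]
    - [0,0,0]
    - [0,0,0]
    - [0,0,0]
    - [0,0,0]
    - [0,0,0]
  jaw: [0,0,0,0,0,0,0]

```text
clock: 6.98
tcp_pos: [0.4465, 0.05, 0.1986]
orientation: [1.0, 0.002, 0.0, -0.0]
force: [-1.0, 0.7, 4.4]
finger_gap: -0.0001
```

Run:
```python
from h import *
a=env.snapshot("scene")
cv2.imwrite("pics/j.png",cv2.resize(a[120:260,220:360],(600,600),interpolation=2))
```

```text
(no output)
```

View pics/j.png

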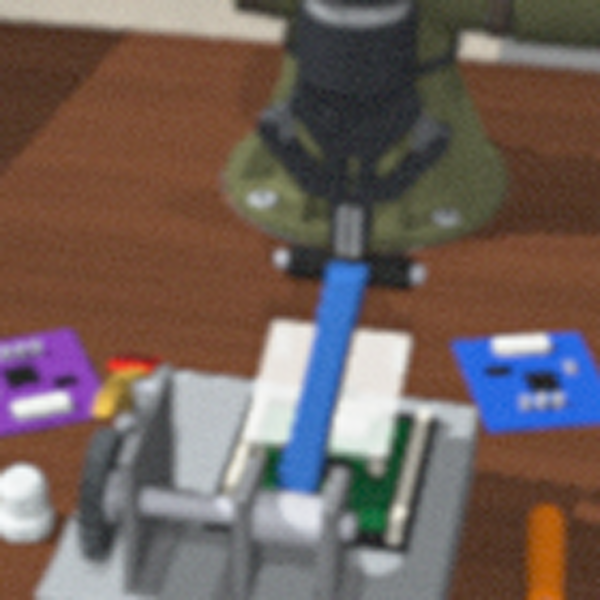

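Emit:
drive_tool:
  slide:
    - [-0.09,0,-0.32]
    - [-0.07,0,-0.32]
    - [-0.05,0,-0.32]
    - [-0.04,0,-0.25]
    - [-0.03,0,-0.2]
    - [0,0,0]
  turn:
    - [0,0,0]
    - [0,0,0]
    - [0,0,0]
    - [0,0,0]
    - [0,0,0]
    - [0,0,0]
  jaw: [0,0,0,0,0,0]

```text
clock: 7.53
tcp_pos: [0.4378, 0.0499, 0.1551]
orientation: [1.0, 0.002, -0.001, 0.0]
force: [-0.2, -0.4, -0.1]
finger_gap: -0.0004
```

Emit:
drive_tool:
  slide:
    - [0,0,-0.12]
    - [0,0,-0.08]
    - [0,0,0]
  turn:
    - [0,0,0]
    - [0,0,0]
    - [0,0,0]
  jaw: [0,0,0]

```text
clock: 7.78
tcp_pos: [0.4384, 0.0499, 0.1502]
orientation: [1.0, 0.002, 0.0, -0.0]
force: [0.2, -0.2, -0.5]
finger_gap: 0.0001
```

Run:
```python
from h import *
a=env.snapshot("scene")
cv2.imwrite("pics/k.png",cv2.resize(a[150:270,230:350],(600,600),interpolation=2))
```

```text
(no output)
```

View pics/k.png

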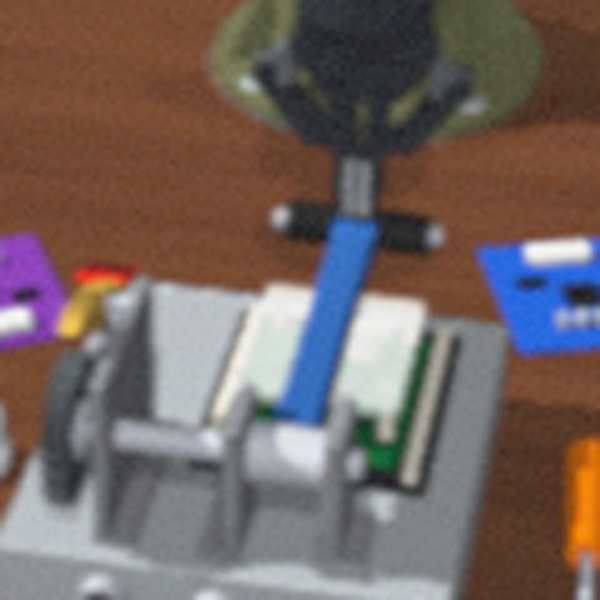

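Run:
```python
from h import *
for a in (0,.05,.1,.15,.2): print(a,P("scene",[.649-.21*np.cos(a),.05,.115+.21*np.sin(a)]))
print(P("scene",[.4384,.05,.136]), env.get_state()['force'])
```

```text
0 [[300.82550365 197.743898  ]]
0.05 [[300.9202173  194.70920627]]
0.1 [[300.98681927 191.75003329]]
0.15 [[301.02482472 188.87229576]]
0.2 [[301.03376222 186.08201817]]
[[301.07677425 191.44528017]] [0.26559356 0.41132508 0.18530109]
```

The measured grip row of 195.2 puts the arm at about 0.04 rad, so the arm ran slightly ahead of the tips. I'll follow down gently to the stop.

Emit:
drive_tool:
  slide:
    - [0,0,-0.1]
    - [0,0,-0.05]
    - [0,0,0]
  turn:
    - [0,0,0]
    - [0,0,0]
    - [0,0,0]
  jaw: [0,0,0]

```text
clock: 8.08
tcp_pos: [0.4383, 0.0499, 0.1457]
orientation: [1.0, 0.002, -0.0, 0.0]
force: [-0.1, 0.2, -0.1]
finger_gap: 0.0001
```

Emit:
drive_tool:
  slide:
    - [0,0,-0.06]
    - [0,0,-0.06]
    - [0,0,0]
  turn:
    - [0,0,0]
    - [0,0,0]
    - [0,0,0]
  jaw: [0,0,0]

```text
clock: 8.33
tcp_pos: [0.4382, 0.0499, 0.142]
orientation: [1.0, 0.002, -0.0, 0.0]
force: [-0.5, 0.4, 0.3]
finger_gap: 0.0003
```

Emit:
drive_tool:
  slide:
    - [0,0,-0.05]
    - [0,0,-0.03]
    - [0,0,0]
  turn:
    - [0,0,0]
    - [0,0,0]
    - [0,0,0]
  jaw: [0,0,0]

```text
clock: 8.58
tcp_pos: [0.4384, 0.0499, 0.1407]
orientation: [1.0, 0.002, 0.0, 0.0]
force: [-6.0, -0.2, 13.2]
finger_gap: 0.0001
```

Run:
```python
from h import *
a=env.snapshot("scene")
cv2.imwrite("pics/l.png",cv2.resize(a[150:270,230:350],(600,600),interpolation=2))
```

```text
(no output)
```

View pics/l.png

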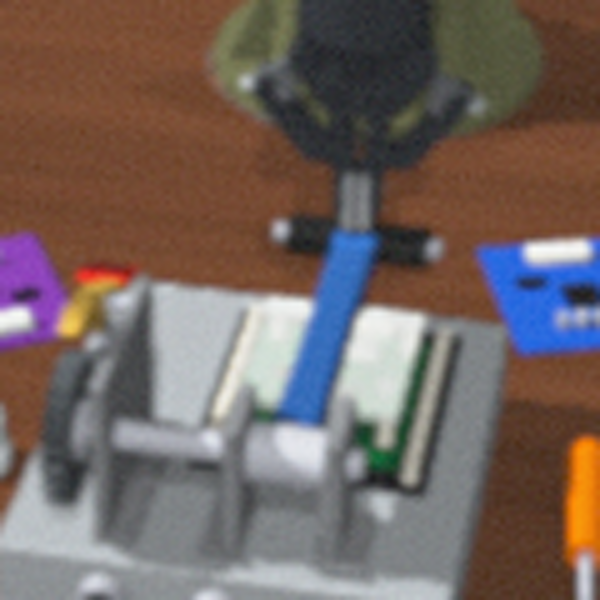

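Emit:
drive_tool:
  slide:
    - [0,0,-0.05]
    - [0,0,0]
    - [0,0,0]
  turn:
    - [0,0,0]
    - [0,0,0]
    - [0,0,0]
  jaw: [0,0,0]

```text
clock: 8.88
tcp_pos: [0.4385, 0.05, 0.1403]
orientation: [1.0, 0.002, 0.001, -0.0]
force: [-14.1, -0.8, 31.0]
finger_gap: -0.0001
```

The force rose to 31 N for 0.4 mm of travel at z ≈ 0.140, so the arm is firmly on its stop. Now I lift clear.

Emit:
drive_tool:
  slide:
    - [0,0,0.1]
    - [0,0,0.3]
    - [0,0,0.8]
    - [0,0,1]
    - [0,0,1]
    - [0,0,1]
    - [0,0,0]
    - [0,0,0]
  turn:
    - [0,0,0]
    - [0,0,0]
    - [0,0,0]
    - [0,0,0]
    - [0,0,0]
    - [0,0,0]
    - [0,0,0]
    - [0,0,0]
  jaw: [0,0,0,0,0,0,0,0]

```text
clock: 9.55
tcp_pos: [0.4386, 0.0499, 0.2658]
orientation: [1.0, 0.002, 0.001, -0.0]
force: [0.1, 0.1, -1.2]
finger_gap: -0.0002
```

Run:
```python
from h import *
a=env.snapshot("scene");b=env.snapshot("top")
cv2.imwrite("pics/m.png",np.hstack([cv2.resize(a[130:270,220:360],(400,400),interpolation=2),cv2.resize(b[130:270,190:330],(400,400),interpolation=2)]))
```

```text
(no output)
```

View pics/m.png

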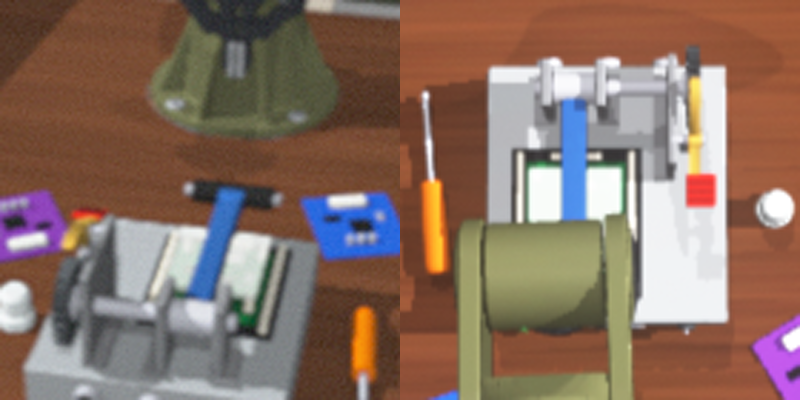

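The arm is level (grip row 197.9; 197.7 predicted at 0 rad), the pawl is still tipped, the board is seated and the gripper is clear. Handing in.

```bash
python3 -c "
from plant import env
print(env.finish_job())"
```

```text
the job is handed in; nothing more can be done
None
```

I closed the fixture and handed the job in at about 9.7 s on the robot's clock. Handing in reports no verdict.

**Pawl:** I pressed the red pad about 16 mm down, to its stop, with about 17 N. After I let go, the pictures showed the pawl still tipped free, and it was still free in the last view.

**Press arm:** I pushed it down by the grip at about 0.6 rad/s with roughly 4–7 N. It rested on its stop at 31 N, still below the 80 N limit. After I lifted away, the grip was at image row 197.9 against 197.7 expected for level, so the arm is within about 0.01 rad of fully down.

**Surroundings:** In the last view the board looked seated, and the screwdriver and plug looked unmoved. The fingers were about 125 mm above the grip with no contact force. I did not measure the other bystanders again, but the tool passed well above them.

**Disagreements:**
- The pad's height came out 8 mm low from the two camera views (154 mm against the stated 162 mm), so I found the contact by force instead.
- The contact force dropped to zero in the last few millimetres because the arm ran slightly ahead of the fingertips. I then followed it down slowly to the stop.

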